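# Key in the interlock plug and hold the curing chest's lid half open

## Robot

A 6-joint arm with a two-finger parallel gripper is mounted at the origin on the work surface. World frame = base frame: x ahead of the robot, y to its left, z up, the work surface at z = 0. Lengths are in m, angles in rad, forces in N, time in s.
With the tool pointing down it reaches from about 0.35 to 0.975 m from the base axis. Payload 4.9 kg.
Tool frame: the origin (TCP) lies midway between the tips of the shut fingers; the grasp point (between the pads) lies 19 mm behind it (manip.hold_point_z is the distance from the TCP to the grasp point, in m); z points along the fingers, y is the line along which they close (so a half turn about z gives the same grasp; the last joint's range is limited). The gripper opens to 85 mm and grips with 20 to 120 N. Pads are 22 mm wide; open, the fingers measure 114 mm over their backs; the gripper's body (76 mm by 85 mm) begins 54 mm behind the grasp point. The pads swing forward as they close: fully open they stand 13 mm farther back than shut.
Start: joints at [1.062, 0.053, 1.613, -0, 1.476, -0.119], TCP at [0.237, 0.578, 0.231] pointing down, gripper open.
Joint ranges: [-3.01, 3.01], [-1.01, 2.22], [0.06, 2.58], [-1.02, 4.17], [0.09, 2.62], [-3.14, 3.14]. Speed limits (rad/s): [2.57, 2.57, 3.14, 3.14, 3.14, 3.14].

## Interface

Orientations are given as a unit quaternion [w, x, y, z].
In Python, from plant import manip gives the robot as it stands. The module is installed in compiled form; this text tells all that it offers.
- The arm moves only by the shell command python3 -m jog 'ROWS' [OPENING]. ROWS is JSON, one flat list of numbers, 6 for each row, row after row: the shift along the tool's x, y, z in units of 0.1 m (1.0 is 0.1 m), then the turn, a rotation vector about the tool's x, y, z in units of 180 degrees (1.0 is 180 degrees). A call has 1 to 8 rows; each row is the pose to reach, as a shift and turn from the pose commanded when the call began, along the tool's axes at that moment, turning the shorter way round; what a row does not reach only later rows make up. A row lasts 1/8 s, in which the tool goes at most 62.5 mm and 10.7 degrees, less where a joint would pass 70% of its speed; a pose out of reach is approached as far as the arm can. A call with a number of a shift or a turn outside -1 to 1 is refused whole. A call with a gripper value outside its range is refused whole. OPENING is the finger opening in mm, from 0 to 85.4, set as the call begins (- or left out, the last holds). The fingers move at their own pace and stop on an object; the grip force is fixed at half the most. Time passes only in rows, so rows that repeat a pose let the fingers close. It gives the time, the measured TCP pose, the force, the opening and the grip force at its end, in the units of the state.
- manip.state(): the state, without advancing time (a new reading comes with each control period).
- manip.grab_frame(name): name is "scene" or "top" or "wrist"; returns a dict with "img" (480x640x3 uint8, blue, green, red), "z_map" (480x640 float32, m along the optical axis (not along the pixel's ray), 0 where there is no reading), "fx", "fy", "cx", "cy" (pixels), "xyz" and "attitude" of the camera in the world; the wrist camera has in their place "T_tool_cam" (4x4, takes a point from camera to tool coordinates, whose origin is the TCP and whose axes are the flange's). Camera axes: x right, y up, looking along -z (the intrinsics and any distortion apply to the point x, -y, -z); pixel columns grow to the right and rows downward; lengths in m; the calibration is good to about 2 mm. The wrist camera is an equidistant fisheye: a pixel r from the principal point sees the ray r / f radians off the axis. A picture is of the moment at which its call begins: read the wrist's pose just before it.
- manip.job_done(): hands the job in; it is judged then, once.
The state is a dict: "time": time; "joint_pos": joint angles; "joint_vel": joint speeds; "joint_efforts": joint torques, N m; "tool_pos": TCP position; "tool_rot": TCP orientation; "contact_force": force on the tool from outside, world axes, zero at the start; "ft_torque": the same for the moment, N m; "gripper_width": opening from 0.0 (shut) to 1.0 (fully open); "grasp_force": force on a finger pad.
Only numpy, scipy, OpenCV 4.12 (cv2) and the standard library are available. Lean on these libraries where they do the work, as an engineer would, in place of code of your own. Each camera call takes 0.05 s, during which the arm holds its last target. There are 200 camera calls.

## Task

Push the yellow interlock plug fully home, upright, into the hole of the grey socket box and let go of it; until it is home the curing chest's lid must stay shut. Then raise the self-closing lid by its red bar and hold it still at 45 degrees from shut, so that a colleague can look at the white print inside: finish while still holding the bar, because the lid drops shut if released. Leave the plug in its socket and all the other things where they stand.

Things in the scene. Friction and masses are not known exactly. Their poses are not given: they have to be found in the camera images.
- plug: Loose block plug, about 70 g, standing upright on its prong. Steel rectangular prong 30 mm (own x) by 26 mm (own y), 20 mm long, its lowest 6 mm tapering to 24 by 20 mm, below a yellow plastic head 44 mm (x) by 38 mm (y) by 30 mm high; 50 mm tall in all. Origin: centre of the prong's underside; z up. Starts at one of three places on the left of the desk, its own x within about 0.6 rad of straight ahead; it fits the socket either way round.
- socket_hole0 (a point): Centre of the mouth of the hole in the grey socket box, in the plane of the box's top, 40 mm above the desk; z up, x along the hole's long side. The hole is 33 mm (x) by 29 mm (y), 24 mm deep. The box (90 mm in x by 80 mm in y, 40 mm high) is fixed to the desk at the right. Fully home, the plug's head rests on the box, so the plug's origin is 20 mm below this point. The plug drops in by its own weight when aligned.
- chest: White curing chest fixed to the desk, an open box 180 mm (own x) by 240 mm (own y) by 110 mm high, walls 8 mm. Origin: centre of its underside; x points away from the robot, its front is at own x = -90 mm. It is turned up to 0.2 rad. The lid with an amber window and grey frame (180 by 240 by 8 mm) covers it.
- lid (a joint): Angle of the lid in rad: 0 shut, growing as its front edge rises; stop at 1.4. 45 degrees is 0.785. Weight and a spring (together about 2 to 3.5 N to lift at the bar) always close it.
- lid_hinge (a point): Point on the lid's hinge axis, at its middle, at own x = +90 mm of the chest and 114.5 mm above the desk. The axis runs along the chest's own y, at the far rim.
- lid_bar (a point): Red round bar (its solid is called lid_c5), 12 mm diameter, 120 mm long along the chest's own y, fixed to the lid 45 mm in front of its front edge by two thin grey arms at the bar's ends (60 mm either side of the middle); moves with the lid. This point is the middle of the bar; with the lid shut it lies 114.5 mm above the desk, 225 mm from the hinge axis, level with it. Nothing under it is taller than 24 mm. Round and smooth: it can turn between the fingers as the lid swings.
- glue: Bystander: green glue stick with a white cap, 32 mm diameter, 100 mm tall, upright; origin at the centre of its underside.
- tin: Bystander: steel tin, 60 mm diameter, 75 mm tall, upright; origin at the centre of its underside.
- figure: Bystander: white printed figure, 44 mm wide, 62 mm tall, standing inside the chest; origin at the centre of its underside.
- tape: Bystander: blue roll of tape lying flat, 84 mm diameter, 24 mm high; origin at the centre of its underside.
- cup: Bystander: blue cup, 76 mm diameter, 85 mm tall; origin at the centre of its underside.
- driver: Bystander: red-handled screwdriver lying on the desk at the left; origin under its middle.
Not all that is in view belongs to the job. Of the things like the part that bears socket_hole0, leave any that is brown, green or orange; of the rest the smaller one is meant.

How it is judged:
By the outcome, as a careful person would: the job done as asked, in the order asked, and still so for the second after the job is handed in, while the arm keeps its last pose, push and grip.
It also fails if it takes over 64 s, if anything falls off the work surface, if the arm or the gripper's body presses on something with over 40 N, if the wrist force passes 120 N, or if a joint passes its speed limit or range.

## Working session

There is one attempt and no reset: what is moved stays moved. The work goes in short steps, Python scripts to look and compute and a shell command to move; the robot and the scene stay as the last step left them, time stands still between calls to the robot, and variables do not carry over. Pictures are saved under pics/ and viewed, at most 10 in all, crops included, and the job is handed in when it is done.

```bash
mkdir -p pics; cat > h.py <<'E'
import numpy as np, cv2
from scipy.spatial.transform import Rotation as R
from plant import manip
def quat(q): return R.from_quat([q[1],q[2],q[3],q[0]])
def cloud(f):
    v,u=np.mgrid[0:480,0:640]; d=f["z_map"]
    p=np.stack([(u-f["cx"])/f["fx"]*d,-(v-f["cy"])/f["fy"]*d,-d],-1)
    a=np.array(f["attitude"]); r=quat(a) if a.size==4 else R.from_matrix(a)
    w=p@r.as_matrix().T+np.array(f["xyz"]); w[d==0]=np.nan
    return w
E
python3 - <<'E'
from h import *
for n in("top","scene"):
    f=manip.grab_frame(n); cv2.imwrite(f"pics/{n}0.png",f["img"]); np.savez(f"{n}0.npz",img=f["img"],w=cloud(f))
    print(n,{k:v for k,v in f.items() if k not in("img","z_map")})
print(manip.state(), manip.hold_point_z)
E
```

```text
top {'fx': 524.018838947212, 'fy': 524.018838947212, 'cx': 310.06148206130223, 'cy': 233.69514094749348, 'xyz': array([ 0.19818495, -0.04728381,  1.52336707]), 'attitude': array([-0.66791362, -0.07986999,  0.08439777,  0.73511169])}
scene {'fx': 447.11739081567714, 'fy': 447.11739081567714, 'cx': 321.78561319147144, 'cy': 238.2373889498711, 'xyz': array([1.04252843, 0.41874847, 1.01480964]), 'attitude': array([0.36399689, 0.13142398, 0.30230005, 0.87111921])}
{'time': 0.1, 'joint_pos': array([ 1.06200886e+00,  5.32628548e-02,  1.61416838e+00,  5.46544124e-06,
        1.47601186e+00, -1.19012913e-01]), 'joint_vel': array([ 1.78831053e-05, -6.25628099e-08, -3.94406114e-03,  1.09416058e-03,
       -1.87704581e-03, -1.74372329e-03]), 'joint_efforts': array([-5.58184220e-04, -3.94902956e+01, -3.71361601e+01, -2.16642156e-04,
        3.87465174e-03, -9.99130805e-06]), 'tool_pos': array([0.2372128 , 0.57761687, 0.23019633]), 'tool_rot': array([-2.88267909e-04,  1.93656121e-01,  9.81069035e-01, -8.79170288e-04]), 'contact_force': array([-0.55572524,  0.16125367, -0.96067951]), 'ft_torque': array([-0.02755831,  0.010799  , -0.04068846]), 'grasp_force': 0.0, 'gripper_width': 1.0010195927441305} 0.0187
```

View pics/top0.png

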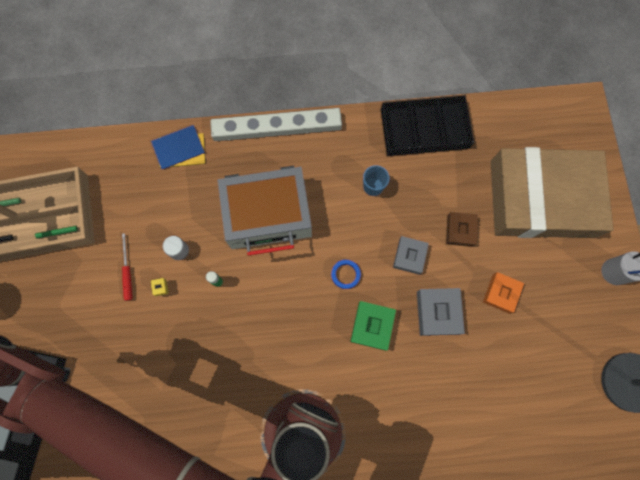

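View pics/scene0.png

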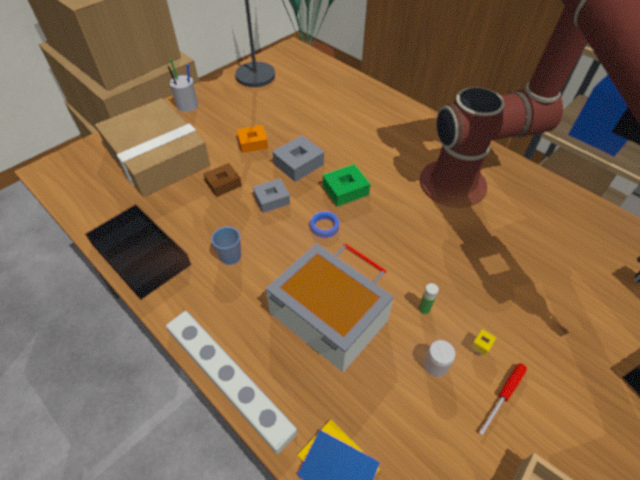

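Top view: the yellow plug is at (159,287). The socket candidates are small grey (411,255), large grey (442,312), brown (462,229), green (374,326) and orange (506,292). By the description I choose the small grey one. The chest bar is near (271,249), glue (213,278), tin (175,247).

```bash
cat > m.py <<'E'
from h import *
a=np.load("top0.npz"); w=a["w"]; img=a["img"]; hsv=cv2.cvtColor(img,cv2.COLOR_BGR2HSV).astype(int)
def rect(m,name):
    p=w[m]; p=p[~np.isnan(p[:,0])]
    z=np.median(p[:,2]); (c,s,an)=cv2.minAreaRect(p[:,:2].astype(np.float32))
    print(name,len(p),"z",z.round(4),"c",np.round(c,4),"s",np.round(s,4),"ang",round(an,1),"mean",p[:,:2].mean(0).round(4))
def box(u0,v0,u1,v1):
    m=np.zeros((480,640),bool); m[v0:v1,u0:u1]=1; return m
H,S,V=hsv[...,0],hsv[...,1],hsv[...,2]; z=w[...,2]
rect(box(140,270,180,305)&(H>20)&(H<35)&(S>120)&(z>.035),"plug")
print(np.nanmedian(w[300:310,300:330,2]),"desk z")
for n,b in dict(small=(388,230,436,280),large=(410,280,475,345)).items():
    rect(box(*b)&(z>.034)&(z<.05),n)
    m=box(*b)&(z<.03)&(cv2.erode(cv2.morphologyEx(((z>.034)&box(*b)).astype(np.uint8),cv2.MORPH_CLOSE,np.ones((25,25))),np.ones((9,9)))>0)
    if m.any(): rect(m,n+" hole")
rect(box(210,160,320,255)&(z>.105)&(z<.13)&(S<90),"lid frame")
rect(box(240,235,300,262)&((H<8)|(H>172))&(S>150)&(z>.09),"bar")
rect(box(200,265,225,292)&(z>.09),"glue"); rect(box(160,230,192,262)&(z>.065),"tin")
rect(box(330,255,365,292)&(z>.015),"tape");rect(box(360,160,392,198)&(z>.07),"cup")
c=img[225:345,360:480]; d=img[265:305,140:180]
cv2.imwrite("pics/crop1.png",np.hstack([cv2.resize(c,(400,400),interpolation=2),cv2.resize(d,(400,400),interpolation=2)]))
E
python3 m.py
```

```text
plug 216 z 0.0499 c [0.4368 0.3675] s [0.0444 0.04  ] ang 3.8 mean [0.4358 0.366 ]
0.0008406278911079479 desk z
small 750 z 0.0412 c [ 0.462  -0.3592] s [0.0803 0.0925] ang 69.7 mean [ 0.4607 -0.3587]
small hole 101 z 0.0177 c [ 0.4638 -0.3622] s [0.0262 0.031 ] ang 68.6 mean [ 0.4649 -0.3629]
large 119 z 0.0433 c [ 0.2891 -0.4168] s [0.1134 0.1218] ang 86.0 mean [ 0.2914 -0.3951]
large hole 190 z 0.024 c [ 0.2926 -0.4219] s [0.034  0.0454] ang 82.6 mean [ 0.2913 -0.4222]
lid frame 2343 z 0.1186 c [0.6175 0.0468] s [0.23   0.2407] ang 3.7 mean [0.6262 0.0459]
bar 192 z 0.1192 c [0.4972 0.0408] s [0.013  0.1277] ang 4.0 mean [0.4962 0.0404]
glue 96 z 0.1001 c [0.4415 0.2081] s [0.029  0.0276] ang 15.8 mean [0.4414 0.2072]
tin 320 z 0.0749 c [0.5446 0.3157] s [0.0588 0.0544] ang 84.8 mean [0.5447 0.3148]
tape 336 z 0.025 c [ 0.4251 -0.1658] s [0.0821 0.0825] ang 29.3 mean [ 0.4253 -0.166 ]
cup 180 z 0.0829 c [ 0.6872 -0.2796] s [0.0734 0.0733] ang 43.3 mean [ 0.6904 -0.281 ]
```

View pics/crop1.png

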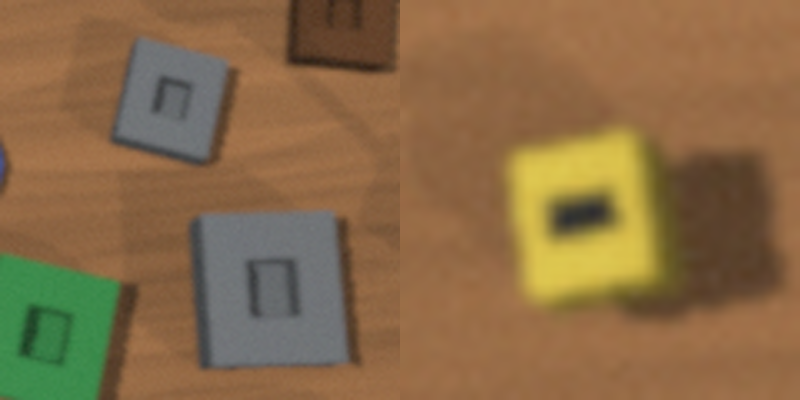

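The crop shows the small grey box (around (172,98) in the crop, 92×80 mm measured, so it matches) and the plug (585,215), whose long side is near straight ahead. The larger grey box measures 122×113 mm, so it is not the one. Moving towards the plug.

```bash
cat > go.py <<'E'
import sys
from h import *
s=manip.state(); r=quat(s["tool_rot"])
x,y,z,yaw=map(float,sys.argv[1:5])  # target TCP, yaw (deg) of the tool's y axis, tool down
a=np.radians(yaw); Y=np.array([np.cos(a),np.sin(a),0]); Z=np.array([0,0,-1.]); X=np.cross(Y,Z)
t=R.from_matrix(np.c_[X,Y,Z])
print("t",round(s["time"],2),"pos",s["tool_pos"].round(4),"yawY",round(np.degrees(np.arctan2(*r.as_matrix()[1::-1,1])),2),"j6",s["joint_pos"][5].round(2),"F",s["contact_force"].round(1),"w",round(s["gripper_width"]*85.4,1),"g",round(s["grasp_force"],1))
print("shift",(r.inv().apply(np.array([x,y,z])-s["tool_pos"])/.1).round(3),"turn",((r.inv()*t).as_rotvec()/np.pi).round(4))
E
python3 -m jog '[-0.9,-0.4,0.2,0,0,-0.05, -0.9,-0.4,0.2,0,0,-0.05]' 64
python3 -m jog '[-0.9,-0.4,0.3,0,0,-0.05, -0.9,-0.4,0.3,0,0,-0.05]'
python3 -m jog '[-0.6,-0.2,0.2,0,0,-0.045, -0.6,-0.2,0.2,0,0,-0.045,-0.6,-0.2,0.2,0,0,-0.045]'
python3 go.py 0.4368 0.3675 0.13 93.8
```

```text
time: 0.35
tool_pos: [0.3061, 0.5053, 0.21]
tool_rot: [-0.0, 0.116, 0.993, -0.001]
contact_force: [-0.0, -0.2, -0.6]
gripper_width: 0.746
grasp_force: 0.0
time: 0.6
tool_pos: [0.3849, 0.4453, 0.1799]
tool_rot: [-0.0, 0.038, 0.999, -0.001]
contact_force: [-0.1, 0.7, 0.6]
gripper_width: 0.75
grasp_force: 0.0
time: 0.98
tool_pos: [0.442, 0.4224, 0.1607]
tool_rot: [-0.001, -0.032, 0.999, -0.0]
contact_force: [-0.5, -0.4, -0.2]
gripper_width: 0.754
grasp_force: 0.0
t 0.97 pos [0.442  0.4224 0.1607] yawY 93.69 j6 -0.99 F [-0.5 -0.4 -0.2] w 64.4 g 0.0
shift [ 0.087 -0.545  0.307] turn [-0.0001 -0.0005 -0.0006]
```

```bash
python3 -m jog '[0.087,-0.545,0.3,0,0,0, 0.087,-0.545,0.3,0,0,0,0.087,-0.545,0.3,0,0,0]'
cat > wr.py <<'E'
import sys
from h import *
s=manip.state(); f=manip.grab_frame("wrist"); 
r=quat(s["tool_rot"]); T=np.array(f["T_tool_cam"])
v,u=np.mgrid[0:480,0:640]; dx=u-f["cx"]; dy=v-f["cy"]; rr=np.hypot(dx/f["fx"],dy/f["fy"])
d=f["z_map"]; k=np.tan(np.minimum(rr,1.4))/np.maximum(rr,1e-9)
p=np.stack([dx/f["fx"]*k*d,-dy/f["fy"]*k*d,-d],-1)
w=(p@T[:3,:3].T+T[:3,3])@r.as_matrix().T+s["tool_pos"]; w[d==0]=np.nan
np.savez(sys.argv[1]+".npz",img=f["img"],w=w); cv2.imwrite(f"pics/{sys.argv[1]}.png",f["img"])
E
python3 wr.py w1; python3 go.py 0.4368 0.3675 0.13 93.8
python3 - <<'E'
from h import *
a=np.load("w1.npz"); w=a["w"]; hsv=cv2.cvtColor(a["img"],cv2.COLOR_BGR2HSV).astype(int)
m=(hsv[...,0]>20)&(hsv[...,0]<35)&(hsv[...,1]>110)&(w[...,2]>.044)&(w[...,2]<.056)&(np.hypot(w[...,0]-.437,w[...,1]-.367)<.06)
p=w[m]; c,s,an=cv2.minAreaRect(p[:,:2].astype(np.float32)); print(len(p),np.median(p[:,2]),c,s,an)
E
```

```text
time: 1.35
tool_pos: [0.4368, 0.3689, 0.1323]
tool_rot: [0.001, -0.033, 0.999, 0.001]
contact_force: [0.2, 0.4, 0.1]
gripper_width: 0.748
grasp_force: 0.0
t 1.4 pos [0.4375 0.3695 0.1332] yawY 93.84 j6 -1.07 F [ 0.3 -0.1 -0.7] w 63.9 g 0.0
shift [ 0.009 -0.019  0.032] turn [0.0006 0.0009 0.0002]
3276 0.050360952490125274 (0.4350410997867584, 0.37046417593955994) (0.04366804286837578, 0.03755815699696541) 6.610624313354492
```

View pics/w1.png

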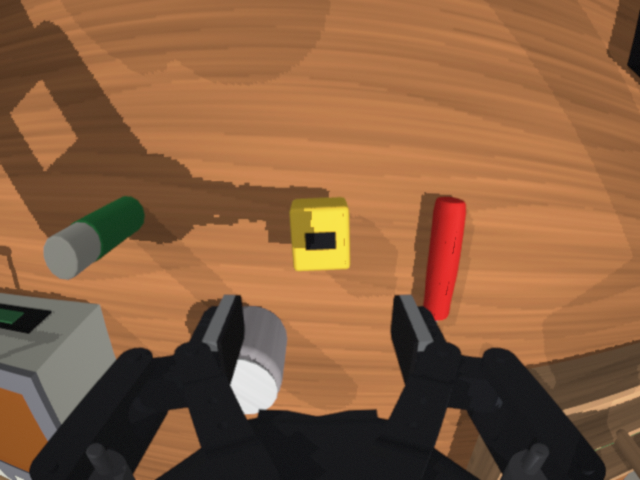

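The wrist view shows the plug top at (321,235), clear of the tin (255,350) and the driver (447,258). The measured size is 43.7×37.6 mm, which fits, with yaw 6.6°.

```bash
python3 go.py 0.4353 0.370 0.023 96.6
python3 -m jog '[0.02,0,0.5,0,0,0.0155, 0.02,0,0.5,0,0,0.0155]'; python3 go.py 0.4353 0.370 0.023 96.6
```

```text
t 1.4 pos [0.4375 0.3695 0.1332] yawY 93.84 j6 -1.07 F [ 0.3 -0.1 -0.7] w 63.9 g 0.0
shift [0.025 0.005 1.102] turn [ 0.0006  0.0009 -0.0153]
time: 1.65
tool_pos: [0.4329, 0.3675, 0.0789]
tool_rot: [-0.003, -0.009, 1.0, -0.001]
contact_force: [0.4, -0.0, -0.2]
gripper_width: 0.752
grasp_force: 0.0
t 1.65 pos [0.4329 0.3675 0.0789] yawY 91.09 j6 -1.02 F [ 0.4 -0.  -0.2] w 64.3 g 0.0
shift [-0.027  0.026  0.559] turn [-0.0009 -0.0017 -0.0306]
```

```bash
python3 -m jog '[-0.03,0.025,0.3,0,0,-0.031,-0.03,0.025,0.56,0,0,-0.031,-0.03,0.025,0.56,0,0,-0.031,-0.03,0.025,0.56,0,0,-0.031]'; python3 go.py 0.4353 0.370 0.023 96.6
```

```text
time: 2.15
tool_pos: [0.4395, 0.3715, 0.0278]
tool_rot: [0.002, -0.058, 0.998, 0.001]
contact_force: [0.3, 0.4, 0.6]
gripper_width: 0.751
grasp_force: 0.0
t 2.15 pos [0.4395 0.3715 0.0278] yawY 96.6 j6 -1.11 F [0.3 0.4 0.6] w 64.1 g 0.0
shift [ 0.044 -0.01   0.048] turn [0.0005 0.001  0.    ]
```

```bash
python3 -m jog '[0,0,0,0,0,0,0,0,0,0,0,0]'; python3 go.py 0.4353 0.370 0.023 96.6;python3 -m jog '[0,0,0,0,0,0]'; python3 go.py 0.4353 0.370 0.023 96.6; python3 -c "
from h import *
a=manip.state()['tool_pos'];print(a,manip.state()['tool_pos'])"
```

```text
time: 2.4
tool_pos: [0.4388, 0.3707, 0.0267]
tool_rot: [0.001, -0.057, 0.998, 0.001]
contact_force: [-0.5, -0.1, -0.5]
gripper_width: 0.75
grasp_force: 0.0
t 2.4 pos [0.4388 0.3707 0.0267] yawY 96.56 j6 -1.11 F [-0.5 -0.1 -0.5] w 64.0 g 0.0
shift [ 0.036 -0.003  0.037] turn [ 0.0003  0.0006 -0.0002]
time: 2.52
tool_pos: [0.4383, 0.3704, 0.0258]
tool_rot: [0.0, -0.057, 0.998, 0.0]
contact_force: [-1.0, -0.2, 0.7]
gripper_width: 0.75
grasp_force: 0.0
t 2.52 pos [0.4383 0.3704 0.0258] yawY 96.56 j6 -1.11 F [-1.  -0.2  0.7] w 64.1 g 0.0
shift [ 0.03  -0.     0.028] turn [ 0.0001  0.0002 -0.0002]
[0.43830154 0.37035816 0.02584263] [0.43830154 0.37035816 0.02584263]
```

```bash
python3 -m jog '[0.02,0,0,0,0,0,0.02,0,0,0,0,0,0.02,0,0,0,0,0]'; python3 -m jog '[0,0,0,0,0,0,0,0,0,0,0,0,0,0,0,0,0,0,0,0,0,0,0,0]' 20; python3 go.py 0.4353 0.370 0.023 96.6
```

```text
time: 2.9
tool_pos: [0.436, 0.3699, 0.0252]
tool_rot: [-0.0, -0.057, 0.998, -0.0]
contact_force: [-0.3, 0.5, 0.5]
gripper_width: 0.747
grasp_force: 0.0
time: 3.4
tool_pos: [0.4363, 0.3702, 0.0255]
tool_rot: [0.0, -0.057, 0.998, 0.0]
contact_force: [0.7, -0.1, 2.3]
gripper_width: 0.429
grasp_force: 60.3
t 3.4 pos [0.4363 0.3702 0.0255] yawY 96.56 j6 -1.11 F [ 0.7 -0.1  2.3] w 36.6 g 60.3
shift [ 0.01  -0.     0.025] turn [ 0.0001  0.0002 -0.0002]
```

```bash
python3 -m jog '[0,0,-0.4,0,0,0,0,0,-0.9,0,0,0,0,0,-0.95,0,0,0]'
python3 -m jog '[0,0,-0.5,0,0,0,0,-0.4,-0.55,0,0,0,0,-0.9,-0.55,0,0,0,0,-1,-0.55,0,0,0]'; python3 go.py 0.463 -0.3605 0.18 69.7
python3 wr.py w2
python3 - <<'E'
from h import *
a=np.load("w2.npz"); w=a["w"]; s=manip.state(); r=quat(s["tool_rot"]); hsv=cv2.cvtColor(a["img"],cv2.COLOR_BGR2HSV).astype(int)
q=r.inv().apply((w-s["tool_pos"]).reshape(-1,3)).reshape(w.shape)
m=(hsv[...,0]>20)&(hsv[...,0]<35)&(hsv[...,1]>110)&(np.hypot(q[...,0],q[...,1])<.05)&(np.abs(q[...,2]+.025)<.012)
p=q[m]; print(len(p),np.median(p[:,2]),cv2.minAreaRect(p[:,:2].astype(np.float32)),p.min(0),p.max(0))
E
```

```text
time: 3.78
tool_pos: [0.4385, 0.3715, 0.125]
tool_rot: [0.004, -0.057, 0.998, 0.002]
contact_force: [0.1, 0.4, -0.6]
gripper_width: 0.434
grasp_force: 60.3
time: 4.28
tool_pos: [0.4469, 0.2685, 0.1738]
tool_rot: [-0.001, -0.056, 0.998, -0.001]
contact_force: [-0.2, 0.2, -0.2]
gripper_width: 0.43
grasp_force: 60.4
t 4.28 pos [0.4469 0.2685 0.1738] yawY 96.41 j6 -1.28 F [-0.2  0.2 -0.2] w 36.7 g 60.4
shift [ 0.542 -6.268 -0.055] turn [-0.0005 -0.0006  0.1484]
8931 -0.024732577775155844 ((0.0009778644889593124, -0.0004271026700735092), (0.04437657818198204, 0.03914845734834671), 0.26310524344444275) [-0.02117646 -0.0199567  -0.03003808] [ 0.02321581  0.01919172 -0.01300818]
```

View pics/w2.png

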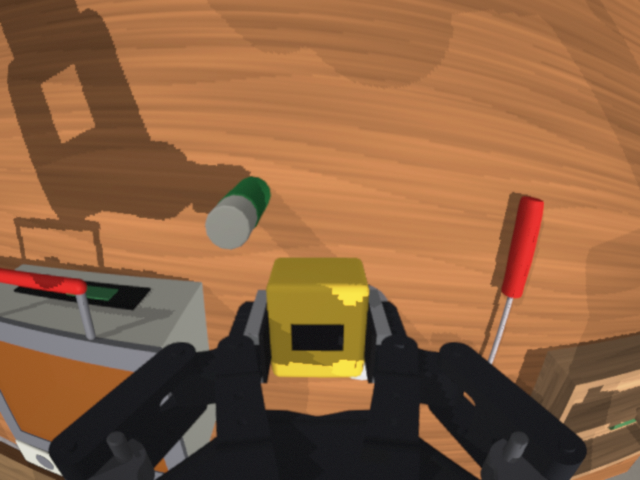

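The plug sits square in the fingers, offset about (+1, −0.4) mm, with its underside 25 mm below the TCP. Next I carry it to the socket.

```bash
python3 -m jog '[0.05,-0.5,-0.1,0,0,0,0.1,-1,-0.1,0,0,0]'
for i in 1; do python3 -m jog '[0.05,-0.55,0,0,0,0,0.1,-1,0,0,0,0]'; python3 -m jog '[0.05,-0.6,0,0,0,0,0.1,-1,0,0,0,0]'; python3 -m jog '[0.05,-0.6,0,0,0,0.03,0.1,-1,0,0,0,0.07]';python3 -m jog '[0.05,-0.6,0,0,0,0.03,0,-1,0,0,0,0.078,0,-1,0,0,0,0.078]';done | grep -A1 time; python3 go.py 0.463 -0.3605 0.15 69.7
```

```text
time: 4.58
tool_pos: [0.449, 0.1702, 0.1853]
tool_rot: [0.0, -0.058, 0.998, 0.0]
contact_force: [0.9, -0.3, 0.5]
gripper_width: 0.435
grasp_force: 60.6
time: 4.82
tool_pos: [0.4502, 0.0689, 0.1846]
--
time: 5.08
tool_pos: [0.4518, -0.032, 0.1846]
--
time: 5.32
tool_pos: [0.4535, -0.1326, 0.1846]
--
time: 5.7
tool_pos: [0.443, -0.2322, 0.1845]
t 5.7 pos [ 0.443  -0.2322  0.1845] yawY 69.75 j6 -1.85 F [-0.2  0.  -1. ] w 36.8 g 60.6
shift [-0.633 -1.135  0.343] turn [ 0.0002 -0.0004  0.0003]
```

```bash
python3 -m jog '[-0.3,-0.6,0,0,0,0,-0.6,-1,0.2,0,0,0,-0.633,-1,0.34,0,0,0]'|grep -A1 time;python3 -m jog '[0,-0.135,0,0,0,0,0,-0.135,0,0,0,0,0,-0.135,0,0,0,0]'|grep -A1 time; python3 go.py 0.463 -0.3605 0.15 69.7; python3 wr.py w3
cat > sock.py <<'E'
import sys
from h import *
a=np.load(sys.argv[1]+".npz"); w=a["w"]; z=w[...,2]
near=(np.abs(w[...,0]-.463)<.075)&(np.abs(w[...,1]+.36)<.075)
m=near&(z>.034)&(z<.047); p=w[m][:,:2].astype(np.float32); print("box",len(p),np.median(z[m]),cv2.minAreaRect(p))
h=near&(z<.036)&(np.hypot(w[...,0]-.463,w[...,1]+.361)<.028); p=w[h][:,:2].astype(np.float32); print("hole",len(p),np.median(z[h]),cv2.minAreaRect(p))
hsv=cv2.cvtColor(a["img"],cv2.COLOR_BGR2GRAY); print("visible floor z", np.percentile(z[h],[5,50,95]))
E
python3 sock.py w3
```

```text
time: 6.08
tool_pos: [0.4688, -0.3473, 0.1493]
time: 6.45
tool_pos: [0.4638, -0.3586, 0.1525]
t 6.45 pos [ 0.4638 -0.3586  0.1525] yawY 69.97 j6 -2.01 F [-0.8 -0.3 -0.4] w 36.6 g 60.7
shift [ 0.001 -0.021  0.025] turn [-0.0002  0.0005  0.0015]
box 9456 0.04046731049303055 ((0.4613966643810272, -0.3567906618118286), (0.0804428979754448, 0.09070726484060287), 69.75655364990234)
hole 1682 0.016791969118604214 ((0.46272578835487366, -0.3575940430164337), (0.02953595481812954, 0.03196873888373375), 69.61742401123047)
visible floor z [0.01550681 0.01679197 0.03343775]
```

View pics/w3.png

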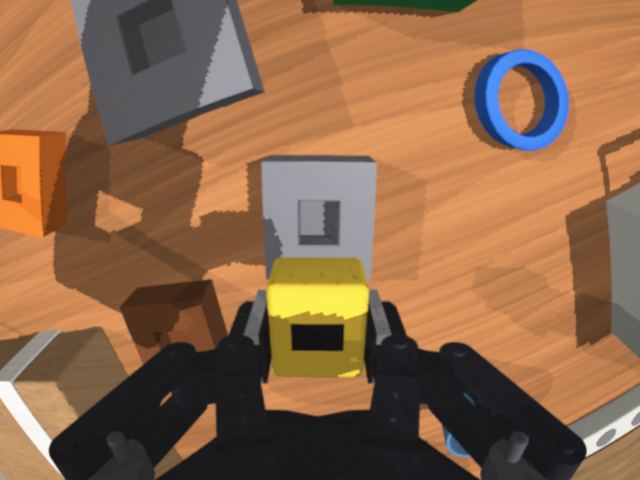

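The hole is at (319,222) in the wrist view. It measures 29.5×32 mm at 69.6°, agreeing with the top view. Lowering to just above it.

```bash
python3 -m jog '[0,0.01,0.4,0,0,0,0,0.01,0.78,0,0,0,0,0.01,0.78,0,0,0,0,0.01,0.78,0,0,0,0,0.01,0.78,0,0,0]'|grep -A1 time; python3 go.py 0.4638 -0.3576 0.0715 69.97; python3 wr.py w4; python3 sock.py w4|head -1
```

```text
time: 7.12
tool_pos: [0.465, -0.3593, 0.076]
t 7.12 pos [ 0.465  -0.3593  0.076 ] yawY 69.92 j6 -2.0 F [-0.4 -0.3 -0.2] w 36.8 g 60.7
shift [0.017 0.012 0.045] turn [-0.0006  0.0013 -0.0003]
box 13283 0.04044929454167839 ((0.4507327973842621, -0.35289260745048523), (0.0805182084441185, 0.06818486005067825), 69.67742156982422)
```

```bash
python3 -m jog '[0.012,0.01,0,0,0,0,0.012,0.01,0,0,0,0,0.012,0.01,0,0,0,0,0.012,0.01,0,0,0,0]'|grep -A1 time; python3 go.py 0.4638 -0.3576 0.0715 69.97
```

```text
time: 7.68
tool_pos: [0.4629, -0.3568, 0.0732]
t 7.67 pos [ 0.4629 -0.3568  0.0732] yawY 69.91 j6 -2.0 F [-0.   0.4  0.1] w 36.9 g 60.7
shift [-0.011 -0.004  0.017] turn [ 0.     -0.     -0.0003]
```

```bash
python3 -m jog '[-0.01,-0.003,0,0,0,0,-0.01,-0.003,0.08,0,0,0,-0.01,-0.003,0.14,0,0,0,-0.01,-0.003,0.14,0,0,0,-0.01,-0.003,0.14,0,0,0]'; python3 go.py 0.4638 -0.3576 0.0453 69.97
```

```text
time: 8.3
tool_pos: [0.4632, -0.357, 0.0587]
tool_rot: [-0.001, 0.174, 0.985, 0.0]
contact_force: [-0.9, 0.4, -1.9]
gripper_width: 0.434
grasp_force: 60.8
t 8.3 pos [ 0.4632 -0.357   0.0587] yawY 69.92 j6 -2.0 F [-0.9  0.4 -1.9] w 37.1 g 60.8
shift [-0.008 -0.004  0.134] turn [ 0.0002 -0.0005 -0.0003]
```

```bash
python3 -m jog '[0,0,0.04,0,0,0,0,0,0.08,0,0,0,0,0,0.1,0,0,0,0,0,0.1,0,0,0]'; python3 go.py 0.4638 -0.3576 0.0453 69.97
```

```text
time: 8.8
tool_pos: [0.4632, -0.3571, 0.0486]
tool_rot: [-0.001, 0.174, 0.985, 0.0]
contact_force: [-4.2, 1.9, 0.0]
gripper_width: 0.435
grasp_force: 61.0
t 8.8 pos [ 0.4632 -0.3571  0.0486] yawY 69.92 j6 -2.0 F [-4.2  1.9  0. ] w 37.1 g 61.0
shift [-0.007 -0.003  0.033] turn [ 0.0001 -0.0005 -0.0003]
```

```bash
python3 -m jog '[0.006,0,0,0,0,0,0.006,0,0.025,0,0,0,0.006,0,0.035,0,0,0,0.006,0,0.035,0,0,0]'; python3 go.py 0.4638 -0.3576 0.0453 69.97
```

```text
time: 9.3
tool_pos: [0.4631, -0.3572, 0.046]
tool_rot: [-0.0, 0.174, 0.985, 0.0]
contact_force: [-4.3, 1.6, 1.9]
gripper_width: 0.433
grasp_force: 61.1
t 9.3 pos [ 0.4631 -0.3572  0.046 ] yawY 69.92 j6 -2.0 F [-4.3  1.6  1.9] w 37.0 g 61.1
shift [-0.008 -0.001  0.007] turn [-0.     -0.0001 -0.0003]
```

Nearly home. Release it, rise and look.

```bash
python3 -m jog '[0,0,0,0,0,0,0,0,0,0,0,0,0,0,0,0,0,0]' 60|tail -3; python3 -m jog '[0,0,-0.4,0,0,0,0,0,-0.8,0,0,0,0,0,-0.8,0,0,0,0,0,-0.8,0,0,0]'|head -2; python3 wr.py w5
cat > plg.py <<'E'
import sys
from h import *
a=np.load(sys.argv[1]+".npz"); w=a["w"]; hsv=cv2.cvtColor(a["img"],cv2.COLOR_BGR2HSV).astype(int)
m=(hsv[...,0]>20)&(hsv[...,0]<35)&(hsv[...,1]>110)&(w[...,2]>.06)&(w[...,2]<.085)&(np.hypot(w[...,0]-.463,w[...,1]+.358)<.05)
p=w[m]; q=p[p[:,2]>np.median(p[:,2])-.004]; print(len(p),"top z pct",np.percentile(q[:,2],[5,50,95]),cv2.minAreaRect(q[:,:2].astype(np.float32)))
A=np.c_[q[:,:2]-q[:,:2].mean(0),np.ones(len(q))]; print("slope,z",np.linalg.lstsq(A,q[:,2],rcond=None)[0])
b=w[(np.abs(w[...,2]-.04)<.005)&(np.hypot(w[...,0]-.463,w[...,1]+.358)<.05)]; print("box z",np.median(b[:,2]))
E
python3 plg.py w5
```

```text
contact_force: [-0.4, 0.4, -0.6]
gripper_width: 0.705
grasp_force: 0.0
time: 10.18
tool_pos: [0.4632, -0.3571, 0.1255]
4116 top z pct [0.06870432 0.07036778 0.07149803] ((0.4620029330253601, -0.3569316267967224), (0.037818294018507004, 0.04309653118252754), 69.88370513916016)
slope,z [ 0.01254353 -0.00481617  0.0702735 ]
box z 0.04051453485376681
```

The plug top stands 29.8 mm above the box, so it is home. I'll give it a gentle confirming press with shut fingers, then go to the bar.

```bash
python3 -m jog '[0,0,0,0,0,0,0,0,0.2,0,0,0,0,0,0.4,0,0,0,0,0,0.45,0,0,0,0,0,0.45,0,0,0]' 0|tail -6;  python3 go.py 0.462 -0.357 0.07 69.9; python3 -m jog '[0,0,0.08,0,0,0,0,0,0.12,0,0,0,0,0,0.12,0,0,0,0,0,0.12,0,0,0]'|head -4
```

```text
time: 10.85
tool_pos: [0.4627, -0.3568, 0.0796]
tool_rot: [-0.001, 0.174, 0.985, 0.001]
contact_force: [0.4, -0.7, 0.0]
gripper_width: 0.002
grasp_force: 0.0
t 10.85 pos [ 0.4627 -0.3568  0.0796] yawY 69.92 j6 -2.0 F [ 0.4 -0.7  0. ] w 0.1 g 0.0
shift [ 0.006 -0.005  0.096] turn [ 0.0003 -0.0006  0.0001]
time: 11.35
tool_pos: [0.4635, -0.3576, 0.0701]
tool_rot: [0.0, 0.174, 0.985, -0.0]
contact_force: [-2.0, 2.2, 5.7]
```

```bash
python3 -m jog '[0,0,-0.5,0,0,0,0,0,-1,0,0,0]' 36|head -1; python3 -m jog '[0.1,0.5,-0.3,0,0,0,0.26,1,-0.3,0,0,0]' |head -1; python3 -m jog '[0.1,0.5,0,0,0,0,0.26,1,0,0,0,0]' |head -1; python3 -m jog '[0.1,0.5,0,0,0,0,0.26,1,0,0,0,0]' |head -1;python3 -m jog '[0.1,0.5,0,0,0,0.05,0.26,0.85,0,0,0,0.1,0.26,0.85,0,0,0,0.16,0.26,0.85,0,0,0,0.22,0.26,0.85,0,0,0,0.28,0.26,0.85,0,0,0,0.33,0.26,0.85,0,0,0,0.367,0.26,0.85,0,0,0,0.367]' |head -2; python3 go.py 0.4972 0.0408 0.19 3.8; python3 wr.py w6
python3 - <<'E'
from h import *
a=np.load("w6.npz"); w=a["w"]; hsv=cv2.cvtColor(a["img"],cv2.COLOR_BGR2HSV).astype(int)
m=((hsv[...,0]<6)|(hsv[...,0]>174))&(hsv[...,1]>150)&(np.abs(w[...,2]-.115)<.015)&(np.hypot(w[...,0]-.497,w[...,1]-.041)<.09)
p=w[m]; print(len(p),np.percentile(p[:,2],[5,50,95]),cv2.minAreaRect(p[:,:2].astype(np.float32)))
E
```

```text
time: 11.6
time: 11.85
time: 12.1
time: 12.35
time: 13.35
tool_pos: [0.4978, 0.0401, 0.1988]
t 13.35 pos [0.4978 0.0401 0.1988] yawY 3.94 j6 -0.14 F [-0.2 -0.2  0.2] w 36.3 g 0.0
shift [ 0.007 -0.005  0.088] turn [0.0001 0.     0.0008]
3259 [0.11655025 0.11927349 0.12079632] ((0.4962382912635803, 0.0417754128575325), (0.011666439473628998, 0.13046306371688843), 3.615811586380005)
```

View pics/w6.png

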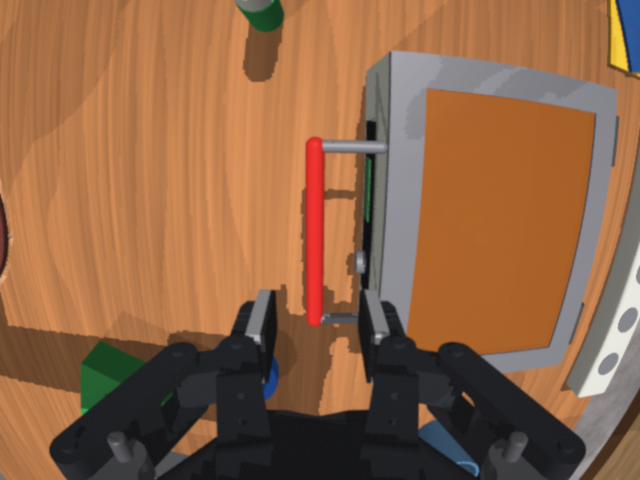

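The red bar runs from (315,145) to (315,320) in the image, between the arms. The fingers straddle it and stay clear of the chest's front knob at (362,262) if I narrow the opening. Going down and gripping.

```bash
python3 -m jog '[0.01,-0.012,0,0,0,0,0.01,-0.012,0.3,0,0,0,0.01,-0.012,0.6,0,0,0,0.01,-0.012,0.6,0,0,0,0.01,-0.012,0.6,0,0,0]' 27|head -2; python3 go.py 0.4965 0.0415 0.0955 3.7
```

```text
time: 14.02
tool_pos: [0.4971, 0.041, 0.14]
t 14.03 pos [0.4971 0.041  0.14  ] yawY 3.88 j6 -0.13 F [ 0.1 -0.5  0.7] w 26.6 g 0.0
shift [ 0.006 -0.006  0.445] turn [0.0005 0.0001 0.001 ]
```

```bash
python3 -m jog '[0,-0.004,0.2,0,0,0,0,-0.004,0.4,0,0,0,0,-0.004,0.435,0,0,0,0,-0.004,0.435,0,0,0,0,-0.004,0.435,0,0,0,0,-0.004,0.435,0,0,0]'|head -4; python3 -m jog '[0,0,0,0,0,0,0,0,0,0,0,0,0,0,0,0,0,0,0,0,0,0,0,0]' 4; python3 go.py 0.4965 0.0415 0.0955 3.7
```

```text
time: 14.78
tool_pos: [0.4967, 0.0409, 0.0963]
tool_rot: [0.001, 0.683, 0.731, 0.001]
contact_force: [0.2, 0.5, -0.2]
time: 15.28
tool_pos: [0.496, 0.0409, 0.0954]
tool_rot: [-0.0, 0.683, 0.73, -0.0]
contact_force: [-2.4, -0.9, 3.3]
gripper_width: 0.116
grasp_force: 58.5
t 15.28 pos [0.496  0.0409 0.0954] yawY 3.85 j6 -0.13 F [-2.4 -0.9  3.3] w 9.9 g 58.5
shift [ 0.005  0.005 -0.001] turn [-0.0001  0.      0.0009]
```

```bash
python3 -m jog '[0,0.009,-0.196,0,0,0,0,0.034,-0.391,0,0,0,0,0.077,-0.582,0,0,0,0,0.136,-0.77,0,0,0,0,0.211,-0.951,0,0,0,0,0.211,-0.951,0,0,0,0,0.211,-0.951,0,0,0]'; python3 go.py 0.496 0.0409 0.0954 3.8
```

```text
time: 16.15
tool_pos: [0.5168, 0.0423, 0.1899]
tool_rot: [-0.0, 0.683, 0.731, -0.0]
contact_force: [0.5, -1.4, -3.9]
gripper_width: 0.117
grasp_force: 58.7
t 16.15 pos [0.5168 0.0423 0.1899] yawY 3.86 j6 -0.13 F [ 0.5 -1.4 -3.9] w 10.0 g 58.7
shift [ 0.001 -0.207  0.945] turn [-0.0003  0.0001  0.0003]
```

```bash
python3 -m jog '[0,0.09,-0.174,0,0,0,0,0.196,-0.34,0,0,0,0,0.315,-0.495,0,0,0,0,0.448,-0.64,0,0,0,0,0.448,-0.64,0,0,0,0,0.448,-0.64,0,0,0,0,0.448,-0.64,0,0,0]'; python3 go.py 0.496 0.0409 0.0954 3.8
cat > lid.py <<'E'
from h import *
f=manip.grab_frame("top"); w=cloud(f); hsv=cv2.cvtColor(f["img"],cv2.COLOR_BGR2HSV).astype(int); np.savez("topL.npz",img=f["img"],w=w)
a=np.radians(3.75); ex=np.array([np.cos(a),np.sin(a)]); 
bar=np.array([.4965,.0412]); d=(w[...,:2]-bar); cx=d@ex; cy=d@np.array([-ex[1],ex[0]])
# amber: lid window
m=(hsv[...,0]>5)&(hsv[...,0]<20)&(hsv[...,1]>150)&(np.abs(cy)<.1)&(cx>.02)&(cx<.23)&(w[...,2]>.12)
p=np.c_[cx[m],w[m][:,2]]; 
for _ in range(3):
    k=np.polyfit(p[:,0],p[:,1],1); e=p[:,1]-np.polyval(k,p[:,0]); p=p[np.abs(e)<2.5*e.std()+.001]
print(len(p),"lid angle from depth",np.degrees(np.arctan(-k[0])),"at hinge z",np.polyval(k,.225),e.std())
m=((hsv[...,0]<6)|(hsv[...,0]>174))&(hsv[...,1]>150)&(w[...,2]>.2)&(np.abs(cy)<.08)&(np.abs(cx-.066)<.04)
q=w[m]; print("bar",len(q),q.mean(0),cx[m].mean(),np.percentile(q[:,2],[50,90]))
cv2.imwrite("pics/topL.png",f["img"])
E
python3 lid.py
```

```text
time: 17.02
tool_pos: [0.5603, 0.0451, 0.2548]
tool_rot: [-0.001, 0.683, 0.73, -0.002]
contact_force: [-6.1, -2.4, 3.4]
gripper_width: 0.116
grasp_force: 59.3
t 17.02 pos [0.5603 0.0451 0.2548] yawY 3.85 j6 -0.12 F [-6.1 -2.4  3.4] w 9.9 g 59.3
shift [ 0.003 -0.639  1.596] turn [-0.0012  0.0002  0.0003]
280 lid angle from depth 43.7779716694203 at hinge z 0.11953286186981918 0.0018707343174844614
bar 81 [0.55767603 0.05658363 0.27912455] 0.06205118903052494 [0.27419784 0.27820997]
```

```bash
python3 - <<'E'
from h import *
a=np.radians(3.75); ex=np.array([np.cos(a),np.sin(a)]); bar=np.array([.4965,.0412])
f=manip.grab_frame("scene"); cv2.imwrite("pics/sceneL.png",f["img"])
A=np.load("top0.npz");B=np.load("scene0.npz");C=np.load("topL.npz")
for n,img,w,lo in(("top shut",A["img"],A["w"],.1),("scene shut",B["img"],B["w"],.1),("top",C["img"],C["w"],.125),("scene",f["img"],cloud(f),.125)):
    hsv=cv2.cvtColor(img,cv2.COLOR_BGR2HSV).astype(int); d=w[...,:2]-bar; cx=d@ex; cy=d@np.array([-ex[1],ex[0]])
    m=(hsv[...,0]>5)&(hsv[...,0]<20)&(hsv[...,1]>150)&(np.abs(cy)<.1)&(cx>.05)&(cx<.22)&(w[...,2]>lo)
    m=cv2.erode(m.astype(np.uint8),np.ones((3,3)))>0
    p=np.c_[cx[m],cy[m],w[m][:,2]]
    for _ in range(4):
        c=p.mean(0); v=np.linalg.svd(p-c,full_matrices=False)[2][2]; e=(p-c)@v; p=p[np.abs(e)<2.5*e.std()]
    v=v*np.sign(v[2]); print(n,len(p),"angle",np.degrees(np.arctan2(v[0],v[2])).round(2),"side tilt",np.degrees(v[1]).round(2),e.std())
E
python3 go.py 0.496 0.0409 0.0954 3.8
```

```text
top shut 2580 angle 0.03 side tilt 0.22 0.002877865882554976
scene shut 3356 angle -0.27 side tilt -0.07 0.0015375340432250643
top 177 angle 44.0 side tilt 0.06 0.0012623211858272829
scene 4048 angle 43.5 side tilt -0.03 0.0014907325533993136
t 17.12 pos [0.5603 0.0451 0.2548] yawY 3.85 j6 -0.12 F [-6.8 -2.1  4.2] w 9.9 g 59.3
shift [ 0.002 -0.639  1.596] turn [-0.0012  0.0002  0.0003]
```

View pics/sceneL.png

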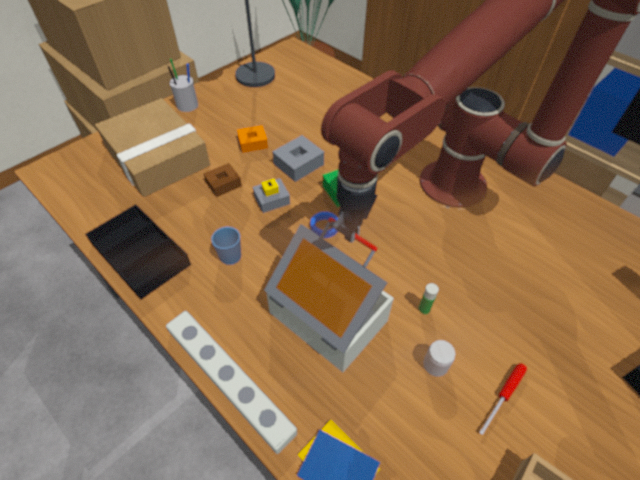

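The scene view shows the lid raised with the bar in the gripper at (355,235), the plug in the small grey socket (270,187) and everything else in place. Both cameras give about 43.9°, so I raise it about 1.1° more.

```bash
python3 -m jog '[0,0.008,-0.02,0,0,0,0,0.015,-0.045,0,0,0,0,0.015,-0.045,0,0,0,0,0.015,-0.045,0,0,0,0,0.015,-0.045,0,0,0]'; python3 lid.py
python3 - <<'E'
from h import *
a=np.radians(3.75); ex=np.array([np.cos(a),np.sin(a)]); bar=np.array([.4965,.0412])
f=manip.grab_frame("scene"); img=f["img"]; w=cloud(f)
hsv=cv2.cvtColor(img,cv2.COLOR_BGR2HSV).astype(int); d=w[...,:2]-bar; cx=d@ex; cy=d@np.array([-ex[1],ex[0]])
m=(hsv[...,0]>5)&(hsv[...,0]<20)&(hsv[...,1]>150)&(np.abs(cy)<.1)&(cx>.05)&(cx<.22)&(w[...,2]>.125)
p=np.c_[cx[m],cy[m],w[m][:,2]]
for _ in range(4):
    c=p.mean(0); v=np.linalg.svd(p-c,full_matrices=False)[2][2]; e=(p-c)@v; p=p[np.abs(e)<2.5*e.std()]
print(np.degrees(np.arctan2(abs(v[0]),abs(v[2])))+.27)
E
python3 go.py 0.496 0.0409 0.0954 3.8
```

```text
time: 17.75
tool_pos: [0.5634, 0.0453, 0.258]
tool_rot: [-0.0, 0.683, 0.73, -0.0]
contact_force: [3.3, -3.4, -8.1]
gripper_width: 0.115
grasp_force: 58.3
273 lid angle from depth 44.66530867325929 at hinge z 0.12021420198802865 0.001983165207288851
bar 82 [0.56148649 0.06032469 0.27912102] 0.06609816499430606 [0.27690849 0.28135965]
72.88552235598048
t 17.85 pos [0.5635 0.0453 0.2581] yawY 3.85 j6 -0.12 F [ 4.7 -3.4 -8.9] w 9.9 g 58.3
shift [ 0.002 -0.676  1.627] turn [-0.      0.0001  0.0003]
```

```bash
python3 -m jog '[0,0,0,0,0,0,0,0,0,0,0,0]'|head -4; python3 - <<'E'
from h import *
a=np.radians(3.75); ex=np.array([np.cos(a),np.sin(a)]); bar=np.array([.4965,.0412])
f=manip.grab_frame("scene"); img=f["img"]; w=cloud(f)
hsv=cv2.cvtColor(img,cv2.COLOR_BGR2HSV).astype(int); d=w[...,:2]-bar; cx=d@ex; cy=d@np.array([-ex[1],ex[0]])
m=(hsv[...,0]>5)&(hsv[...,0]<20)&(hsv[...,1]>150)&(np.abs(cy)<.1)&(cx>.05)&(cx<.22)&(w[...,2]>.125)
m=cv2.erode(m.astype(np.uint8),np.ones((3,3)))>0
p=np.c_[cx[m],cy[m],w[m][:,2]]
for _ in range(4):
    c=p.mean(0); v=np.linalg.svd(p-c,full_matrices=False)[2][2]; e=(p-c)@v; p=p[np.abs(e)<2.5*e.std()]
print(len(p),e.std(),np.degrees(np.arctan2(abs(v[0]),abs(v[2])))+.27)
q=w[(hsv[...,0]>20)&(hsv[...,0]<35)&(hsv[...,1]>110)&(np.hypot(w[...,0]-.463,w[...,1]+.358)<.05)]
print("plug top z",np.percentile(q[:,2],[50,90]),q.mean(0), np.abs(manip.state()["joint_vel"]).max())
E
```

```text
time: 18.1
tool_pos: [0.5635, 0.0453, 0.2582]
tool_rot: [0.0, 0.683, 0.73, -0.0]
contact_force: [4.2, -3.2, -9.5]
4031 0.0014710584766228928 44.95296194364047
plug top z [0.06837335 0.07166757] [ 0.4671398  -0.35096878  0.06437232] 0.0029139660449309674
```

The lid is still at 45.0° and the plug is home. Handing in.

```bash
python3 -c "
from plant import manip; print(manip.job_done())"
```

```text
the job is handed in; nothing more can be done
None
```

I handed the job in at 18 s: the plug is fully home and released in the small grey socket, and the gripper is still holding the lid by its bar, at about 45.0° by my last camera measurement; I saw nothing else displaced.

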